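# Pastry brush into the tip-out bin

### The job

The washed pastry brush belongs upright in the counter unit. Tip the unit's white bin out towards you as far as it goes, put the brush handle first into the bin's empty narrow pocket and let go of it, then push the bin fully shut so that the brush stands upright under the shelf, bristles up. Do not knock over the jars on the shelf or disturb the other things.

Things in the scene. Friction and masses are not known exactly. Their poses are not given: they have to be found in the camera images.
- counter_unit: light wooden unit fixed to the worktop: two side panels and a top shelf, 206 mm wide (y), 100 mm deep (x), 240 mm high; the shelf is 14 mm thick, its front edge is set back 32 mm. Origin: middle of the front lower edge, on the worktop; +x points to its back (away from the robot), +y to its left, z up.
- bin (a joint): white open-topped bin in the unit's foot, 178 mm wide, 60 deep, rim 98 mm above the worktop; tips forward about a hinge along y, 10 mm behind the unit's origin and 14 mm up. 0 rad = shut, upright; 0.70 = tipped out to its stop. Stiff hinge: stays where it is left. Narrow empty pocket at its right end (-y); wide part with four wooden bag pegs (below the rim) left of it.
- pull_bar (a point): middle of the steel pull bar on the bin's front, in front of the wide part: round bar, 10 mm thick, 84 mm long along the bin's y, 122 mm above the worktop when shut: 23 mm higher than the rim and 38 mm in front of the bin's front, on two slanting arms at its ends. The axes turn with the bin: x into the bin, y along the bar, z up along the bin's front.
- pocket_mouth (a point): centre of the mouth of the narrow pocket, at rim height. The pocket is 50 mm deep (x) by 50 mm wide (y), walls 5 to 6 mm thick, 87 mm from rim to inner floor. Axes turn with the bin: z points out of the pocket along its length.
- pocket_floor (a point): centre of the inner floor of the narrow pocket, same axes as pocket_mouth.
- brush: pastry brush, 190 mm long, lying flat. Origin: middle of its underside; +x points from the handle's butt to the bristles; its axis lies 13 mm above the underside. Wooden handle: butt x = -95 to -63 mm, 26 mm wide and thick; then 20 mm wide and 18 mm thick up to x = 31; steel ferrule x = 31 to 59, 37 mm wide, 26 thick; pale bristles to x = 95, 33 mm wide. About 70 g, balanced near x = 5 mm.
- brush_butt (a point): centre of the butt (the end of the handle) of the brush.
- jar_green: small round jar, white and green with a grey lid, 47 mm across, 40 mm high, loose on the unit's top shelf. Origin at the centre of its foot.
- jar_blue: small round jar, white and blue with a grey lid, 47 mm across, 40 mm high, loose on the unit's top shelf. Origin at the centre of its foot.
- tea_canister: nearer of two pink canisters with wooden lids, 87 mm square, 115 mm high, at the back right, bystander. Origin at the centre of its foot.
- green_mug: green and white mug, 86 mm across, 99 mm high, bystander. Origin at its foot.
- flat_tin: round flat tin, 86 mm across, 40 mm high, bystander standing on the kitchen scale at the left. Origin at the centre of its foot.

How it is judged:
On the way, in this order (a step that is already met when the one before it is completed fails the run):
1. the bin is tipped out to its stop (at least 0.62 rad) (value of joint bin above 0.62 rad), for 0.2 s.
2. the brush is in the narrow pocket of the tipped-out bin, handle first (butt no more than 40 mm above the pocket's floor), and let go (value of joint bin above 0.5 rad and z of brush_butt in the frame of pocket_floor between -0.01 and 0.04 m and x of brush_butt in the frame of pocket_floor between -0.03 and 0.03 m and y of brush_butt in the frame of pocket_floor between -0.028 and 0.028 m and contact force between the fingers and brush below 0.1 N), for 0.2 s.
At the end, for the whole second after the job is handed in: The bin is shut (less than 0.05 rad, about 4 mm at the rim); the brush rests in the narrow pocket with its butt within 20 mm of the pocket's floor, bristles up, within 0.45 rad of upright, at rest; both small jars still stand on the shelf (value of joint bin below 0.05 rad and z of brush_butt in the frame of pocket_floor between -0.01 and 0.02 m and x of brush_butt in the frame of pocket_floor between -0.03 and 0.03 m and y of brush_butt in the frame of pocket_floor between -0.028 and 0.028 m and angle between brush's own x axis and vertical below 0.45 rad and linear speed of brush below 0.02 m/s and angle between each of jar_green, jar_blue's own z axis and vertical below 0.2 rad); the robot touches nothing.
It fails at once if a small jar on the shelf is knocked over or moved by more than 30 mm (angle between any of jar_green, jar_blue's own z axis and vertical above 0.5 rad or distance of any of jar_green, jar_blue from where it was at the start of the episode above 0.03 m).
It fails at once if the canister, the mug or the tin is moved by more than 30 mm (distance of any of tea_canister, green_mug, flat_tin from where it was at the start of the episode above 0.03 m).
It also fails if it takes over 72 s, if anything falls off the work surface, if the arm or the gripper's body presses on something with over 40 N, if the wrist force passes 120 N, or if a joint passes its speed limit or range.

### The arm

A 7-joint arm with a two-finger parallel gripper is mounted at the origin on a cart in front of the work surface, level with it; the furniture and walls round the work are solid. World frame = base frame: x ahead of the robot, y to its left, z up, the work surface at z = 0. Lengths are in m, angles in rad, forces in N, time in s.
With the tool pointing down it reaches from about 0.4 to 0.875 m from the base axis. Payload 19.3 kg.
Tool frame: the origin (TCP) lies on the centre line of the jaws, within the pads' length; the fingertips stand 19 mm ahead of it and the grasp point (between the pads) is the TCP; z points along the fingers, y is the line along which they close (so a half turn about z gives the same grasp; the last joint's range is limited). The gripper opens to 85 mm and grips with 20 to 120 N. Pads are 22 mm wide; open, the fingers measure 114 mm over their backs; the gripper's body (76 mm by 85 mm) begins 54 mm behind the grasp point. The pads swing forward as they close: fully open they stand 13 mm farther back than shut.
Start: joints at [1.188, 0.521, -0.036, 1.599, 0.021, 1.021, -0.113], TCP at [0.192, -0.595, 0.25] pointing down, gripper open.
Joint ranges: [-2.91, 2.91], [-0.3, 2.13], [-1.5, 1.42], [0.17, 2.43], [-1.26, 4.41], [0.16, 1.93], [-2.52, 2.52]. Speed limits (rad/s): [1.89, 1.89, 2.39, 2.39, 3.01, 3.01, 3.01].

### API

Orientations are given as [roll, pitch, yaw] about the fixed x, y, z axes, in that order (R = Rz(yaw) Ry(pitch) Rx(roll)).
In Python, from rig import r gives the robot as it stands. The module is installed in compiled form; this text tells all that it offers.
- The arm moves only by the tool jog_arm, never from a script. Its argument "steps" is text: rows parted by semicolons, each of 7 numbers parted by spaces: the turn, a rotation vector about the tool's x, y, z in rad, then the shift along the tool's x, y, z in m, then the finger opening in m, from 0 to 0.0854. In form: rx ry rz dx dy dz hand; .... A call has 1 to 12 rows; each row shifts and turns the commanded pose from where the row before left it, along the tool's axes as they then stand; what a row does not reach is not made up. A row lasts 1/12 s, in which the tool goes at most 41.7 mm and 7.16 degrees, less where a joint would pass 70% of its speed; a pose out of reach is approached as far as the arm can. A call with a gripper value outside its range is refused whole. The fingers move at their own pace and stop on an object; "grip_force" is the grip in N (left out, the last holds). Time passes only in rows, so rows that do not move let the fingers close. It gives the time, the measured TCP pose, the force, the opening and the grip force at its end, in the units of the state.
- r.observe(): the state, without advancing time (a new reading comes with each control period).
- r.read_camera(name): name is "side" or "top"; returns a dict with "img" (420x560x3 uint8, blue, green, red), "mtx" (3x3 intrinsics, pixels), "origin" and "orientation" of the camera in the world. Camera axes: x right, y down, z forward; pixel columns grow to the right and rows downward; lengths in m; the calibration is good to about 2 mm. A picture is of the moment at which its call begins. There is no depth.
- r.job_done(): hands the job in; it is judged then, once.
The state is a dict: "clock": time; "qpos": joint angles; "qd": joint speeds; "joint_torque": joint torques, N m; "tool_pos": TCP position; "eef_rot": TCP orientation; "contact_force": force on the tool from outside, world axes, zero at the start; "torque": the same for the moment, N m; "width": finger opening in m; "finger_force": force on a finger pad.
Only numpy, scipy, OpenCV 4.12 (cv2) and the standard library are available. Lean on these libraries where they do the work, as an engineer would, in place of code of your own. Each camera call takes 0.05 s, during which the arm holds its last target. There are 200 camera calls.

## Working session

There is one attempt and no reset: what is moved stays moved. The work goes in short steps, Python scripts to look and compute and a tool call to move; the robot and the scene stay as the last step left them, time stands still between calls to the robot, and variables do not carry over. Pictures are saved under pics/ and viewed, at most 10 in all, crops included, and the job is handed in when it is done.

Besides the shell and the picture viewer there is one more tool, called after ">>>" as name(argument=value, ...) on one line, values as JSON. jog_arm: Moves the arm, as the interface text tells. Its arguments: {"type":"object","properties":{"steps":{"type":"string"},"grip_force":{"type":"number"}},"required":["steps"]}

```bash
mkdir -p pics; cat > h.py <<'E'
import numpy as np, cv2
from scipy.spatial.transform import Rotation as R
from rig import r
def cam(n,save=None):
    c=r.read_camera(n); 
    if save: cv2.imwrite('pics/'+save,c['img'])
    o=np.array(c['orientation'],float)
    c['R']=o if o.shape==(3,3) else R.from_euler('xyz',o).as_matrix() if o.size==3 else R.from_quat(o).as_matrix()
    c['o']=np.array(c['origin'],float); c['K']=np.array(c['mtx'],float); return c
def ray(c,u,v): 
    d=c['R']@np.linalg.solve(c['K'],[u,v,1.]); return d/np.linalg.norm(d)
def onz(c,u,v,z): d=ray(c,u,v); return c['o']+d*(z-c['o'][2])/d[2]
def tri(c1,p1,c2,p2):
    A=np.zeros((3,3));b=np.zeros(3);ds=[]
    for c,p in((c1,p1),(c2,p2)):
        d=ray(c,*p);P=np.eye(3)-np.outer(d,d);A+=P;b+=P@c['o'];ds.append((c,d))
    x=np.linalg.solve(A,b); return x,[np.linalg.norm(np.cross(x-c['o'],d)) for c,d in ds]
def proj(c,p): q=c['K']@(c['R'].T@(np.array(p)-c['o'])); return q[:2]/q[2]
E
python3 - <<'E'
from h import *
a=cam('side','s0.png');b=cam('top','t0.png')
for c in(a,b):print(c['o'],c['orientation'],c['K'])
print(r.observe())
E
```

```text
[0.5028499  1.07564524 0.59977088] [-1.95083328  0.02637947  3.12116245] [[440.83284798   0.         282.32085339]
 [  0.         440.83284798 207.37455925]
 [  0.           0.           1.        ]]
[-0.44839677  0.28426219  1.40228077] [-2.45686867  0.007709   -1.91622106] [[546.37206661   0.         281.03151865]
 [  0.         546.37206661 205.66487066]
 [  0.           0.           1.        ]]
{'clock': 0.1, 'qpos': array([ 1.18777354,  0.52195428, -0.03631386,  1.59993124,  0.0212177 ,
        1.02115527, -0.1128012 ]), 'qd': array([ 6.29872533e-04, -1.48026923e-03, -8.39481121e-04, -3.72209551e-03,
       -6.44378030e-04, -6.48568684e-05,  2.53365974e-04]), 'joint_torque': array([ 6.50715912e-03, -9.28508091e+01,  1.98521890e+00, -3.70541704e+01,
        1.82050082e-02,  5.38768043e-03, -5.71914177e-05]), 'tool_pos': array([ 0.19220761, -0.59440565,  0.24979061]), 'eef_rot': array([-3.14053443e+00,  9.79711389e-05,  3.12807782e-01]), 'contact_force': array([-0.00937945,  0.04435339, -0.45740252]), 'torque': array([-0.03797939, -0.0090304 ,  0.02554604]), 'finger_force': 0.0, 'width': 0.08551144535270516}
```

View pics/s0.png

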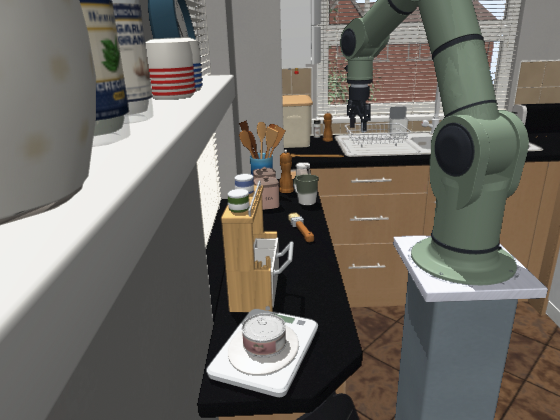

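View pics/t0.png

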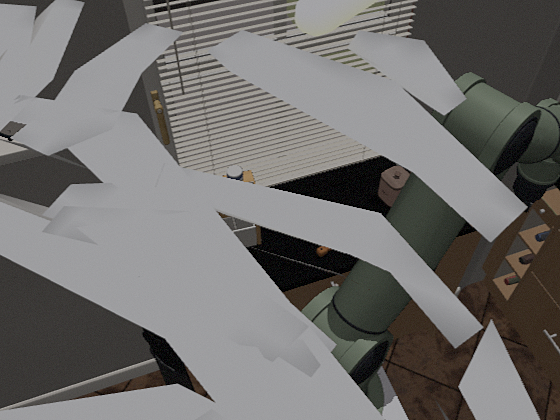

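The side view shows the unit at about (250,255), the brush at (300,228), the mug at (307,190) and the tin at (264,335). In the top view a white lamp hides most of it; part of the unit shows at (240,230) and the brush butt at (322,250). I'll enlarge both.

```bash
python3 - <<'E'
import cv2,numpy as np
s=cv2.imread('pics/s0.png')[165:315,215:335];t=cv2.imread('pics/t0.png')[155:275,215:345]
cv2.imwrite('pics/z0.png',np.hstack([cv2.resize(s,(480,600),interpolation=cv2.INTER_CUBIC)]))
cv2.imwrite('pics/z1.png',cv2.resize(t,(650,600),interpolation=cv2.INTER_CUBIC))
E
```

```text
(no output)
```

View pics/z0.png

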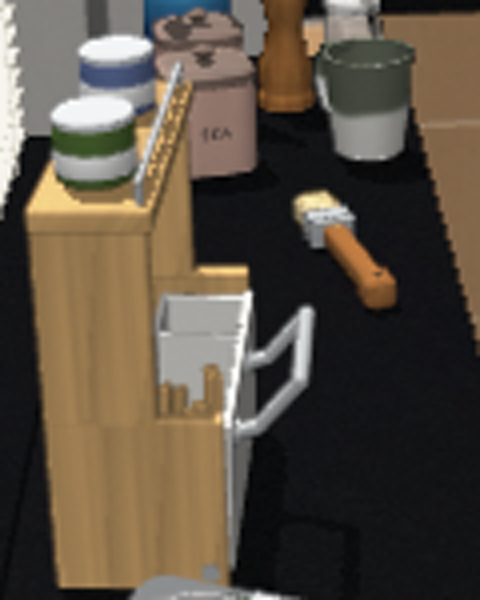

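View pics/z1.png

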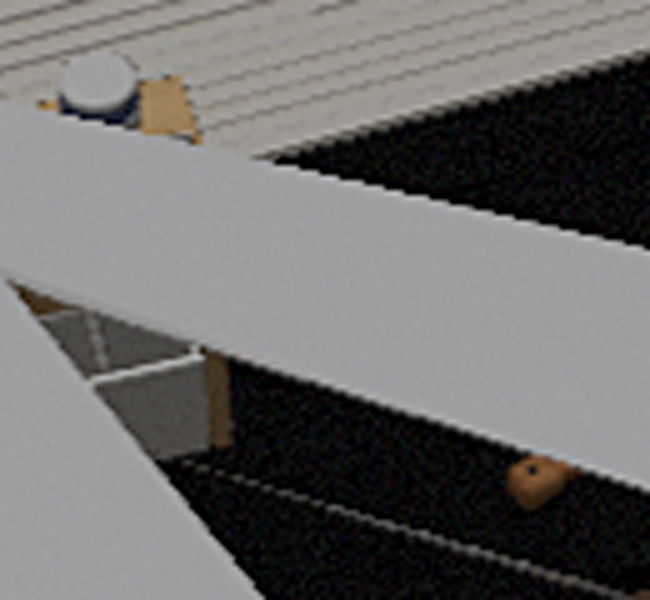

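The enlarged side view shows these points, with the 4x crop converted back to full pixels:
- Unit left panel foot: front (272,310.7), back (230,311.7).
- Pull bar ends: about (291.5,243) and (289.5,260).
- Brush: bristle tip near (290,216), butt near (310,238).

The top view shows the right panel foot front at (261.4,243.6), the bin's right rim corner at (255.6,225.6) and the brush butt at (321,251.4).

```bash
python3 - <<'E'
from h import *
np.set_printoptions(precision=4,suppress=True)
s=cam('side');t=cam('top')
fl=onz(s,272,310.7,0);bl=onz(s,230,311.7,0);fr=onz(t,261.4,243.6,0)
print('FL',fl,'BL',bl,'FR',fr,'w',np.linalg.norm(fl-fr),'d',np.linalg.norm(fl-bl))
y=(fl-fr)[:2];print('yaw',np.arctan2(y[1],y[0])-np.pi/2, 'from depth',np.arctan2(*(bl-fl)[[1,0]]))
bf,bn=onz(s,291.5,243.5,.122),onz(s,290.,260,.122)
print('bar',bf,bn,np.linalg.norm(bf-bn))
im=cv2.cvtColor(s['img'],cv2.COLOR_BGR2HSV)
m=((im[...,1]>70)&(im[...,2]>60)).astype(np.uint8);m[:208]=0;m[245:]=0;m[:,:283]=0;m[:,318:]=0
# whole brush: not black
g=(s['img'].max(2)>70).astype(np.uint8);g[:210]=0;g[246:]=0;g[:,:285]=0;g[:,320:]=0
n,l,st,_=cv2.connectedComponentsWithStats(g);k=1+st[1:,4].argmax();print(st[1:])
P=np.argwhere(l==k)[:,::-1].astype(np.float32)
W=np.array([onz(s,*p,.013)[:2] for p in P],np.float32);print('brush rect',cv2.minAreaRect(W))
v=cv2.fitLine(W,cv2.DIST_L2,0,.01,.01).ravel();print(v,np.arctan2(v[1],v[0]))
q=(W-v[2:])@v[:2];print('ends',v[2:]+v[:2]*q.min(),v[2:]+v[:2]*q.max())
print('butt top cam',onz(t,321,251.4,.020))
print('gr jar etc tri mug',onz(s,307,204,0),'mast',onz(s,265,208,0))
E
```

```text
FL [0.525  0.2162 0.    ] BL [0.6223 0.2144 0.    ] FR [0.5093 0.0166 0.    ] w 0.20021046245653268 d 0.09733333410136256
yaw -0.07858598585857601 from depth -0.017718678771294263
bar [0.4736 0.1169 0.122 ] [0.4803 0.1995 0.122 ] 0.08285651253974911
[[288 212  26  30 311]
 [287 241   7   5  26]]
brush rect ((0.43519991636276245, -0.22865460813045502), (0.04830203205347061, 0.23499782383441925), 11.047883987426758)
[ 0.2246 -0.9745  0.4332 -0.2314] -1.3442762
ends [ 0.4063 -0.1146] [ 0.4589 -0.3432]
butt top cam [ 0.4054 -0.1414  0.02  ]
gr jar etc tri mug [ 0.3955 -0.4523  0.    ] mast [ 0.5515 -0.4257  0.    ]
```

>>> jog_arm(steps="0 0 -0.1178 0 0 0 0.085;0 0 -0.1178 0 0 0 0.085;0 0 -0.1178 0 0 0 0.085;0 0 -0.1178 0 0 0 0.085;0 0 -0.1178 0 0 0 0.085;0 0 -0.1178 0 0 0 0.085;0 0 -0.1178 0 0 0 0.085;0 0 -0.1178 0 0 0 0.085;0 0 -0.1178 0 0 0 0.085;0 0 -0.1178 0 0 0 0.085;0 0 0 0 0 0 0.085")

```text
clock: 1.12
tool_pos: [0.1921, -0.5946, 0.2501]
eef_rot: [-3.142, -0.0, 1.497]
contact_force: [0.8, 1.4, 0.3]
width: 0.085
finger_force: 0.0
```

>>> jog_arm(steps="0 0 0 0.031 0.02 0 0.06;0 0 0 0.031 0.02 0 0.06;0 0 0 0.031 0.02 0 0.06;0 0 0 0.031 0.02 0 0.06;0 0 0 0.031 0.02 0 0.06;0 0 0 0.031 0.02 0 0.06;0 0 0 0.031 0.02 0 0.06;0 0 0 0.031 0.02 0 0.06;0 0 0 0.031 0.02 0 0.06;0 0 0 0.031 0.02 0 0.06;0 0 0 0 0 0 0.06")

```text
clock: 2.03
tool_pos: [0.4207, -0.2957, 0.2507]
eef_rot: [3.139, -0.002, 1.494]
contact_force: [1.0, 1.3, -1.0]
width: 0.06
finger_force: 0.0
```

>>> jog_arm(steps="0 0 0 0.038 0.0015 0 0.06;0 0 0 0.038 0.0015 0 0.06;0 0 0 0.038 0.0015 0 0.06;0 0 0 0.038 0.0015 0 0.06;0 0 0 0.038 0.0015 0 0.06;0 0 0 0.038 0.0015 0 0.06;0 0 0 0.038 0.0015 0 0.06;0 0 0 0.038 0.0015 0 0.06;0 0 0 0.038 0.0015 0 0.06;0 0 0 0.038 0.0015 0 0.06;0 0 0 0.038 0.0015 0 0.06;0 0 0 0.038 0.0015 0 0.06")

```text
clock: 3.03
tool_pos: [0.4707, 0.1532, 0.2504]
eef_rot: [3.142, 0.0, 1.486]
contact_force: [0.3, -0.5, 0.1]
width: 0.0598
finger_force: 0.0
```

```bash
python3 - <<'E'
from h import *
s=cam('side');t=cam('top')
a=cv2.resize(s['img'][165:315,215:335],(480,600),interpolation=cv2.INTER_CUBIC)
b=cv2.resize(t['img'][165:285,215:295],(320,480),interpolation=cv2.INTER_CUBIC)
b=cv2.copyMakeBorder(b,0,120,0,0,0)
cv2.imwrite('pics/z2.png',np.hstack([a,b]));print(r.observe()['tool_pos'])
E
```

```text
[0.47052731 0.15752268 0.25049943]
```

View pics/z2.png

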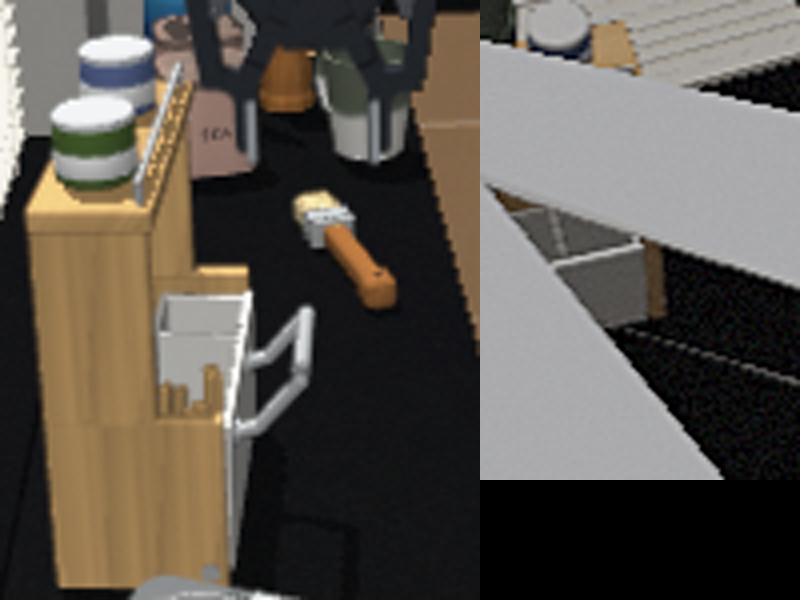

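The fingers hang above the bar; in full pixels, the finger centre is near (293.5,197) and the bar runs (291.5,243)–(289.7,260). The top view shows the bin's right front rim corner at (256.2,225.7) and the front end of the pocket divider at (233.7,231).

```bash
python3 - <<'E'
from h import *
np.set_printoptions(precision=4,suppress=True)
s=cam('side');t=cam('top');p=r.observe()['tool_pos'];print(p,proj(s,p),proj(s,p-[0,0,.019]))
print(onz(t,256.2,225.7,.098),onz(t,233.7,231,.098))
O=np.array([.517,.1165,0]);U=R.from_euler('z',-.08).as_matrix()
for q in([-.043,-.004,.122],[-.043,.08,.122],[0,-.089,.098],[0,.103,0],[0,-.103,0]):print(q,O+U@q,proj(s,O+U@q),proj(t,O+U@q))
E
```

```text
[0.4706 0.1522 0.25  ] [292.4242 199.1671] [292.5747 207.0432]
[0.5098 0.0291 0.098 ] [0.5141 0.0981 0.098 ]
[-0.043, -0.004, 0.122] [0.4738 0.1159 0.122 ] [291.4039 243.3237] [231.1502 238.2789]
[-0.043, 0.08, 0.122] [0.4805 0.1997 0.122 ] [289.8931 260.0403] [202.4047 244.6601]
[0, -0.089, 0.098] [0.5099 0.0278 0.098 ] [276.5408 237.013 ] [256.6222 225.5639]
[0, 0.103, 0] [0.5252 0.2192 0.    ] [271.9064 311.4697] [197.3093 258.1459]
[0, -0.103, 0] [0.5088 0.0138 0.    ] [278.0235 267.0932] [262.282  243.4849]
```

>>> jog_arm(steps="0 0 0 0.005 0.006 0.02 0.06;0 0 0 0 0 0.022 0.06;0 0 0 0 0 0.022 0.06;0 0 0 0 0 0.022 0.06;0 0 0 0 0 0.022 0.06;0 0 0 0 0 0.019 0.06;0 0 0 0 0 0 0.0;0 0 0 0 0 0 0.0;0 0 0 0 0 0 0;0 0 0 0 0 0 0;0 0 0 0 0 0 0", grip_force=40)

```text
clock: 4.15
tool_pos: [0.4778, 0.1558, 0.1245]
eef_rot: [3.14, -0.0, 1.49]
contact_force: [-1.4, -1.3, 7.6]
width: 0.0087
finger_force: 39.1
```

>>> jog_arm(steps="0 0 0 0 -0.0105 0.0055 0;0 0 0 0 -0.01 0.0066 0;0 0 0 0 -0.0092 0.0075 0;0 0 0 0 -0.0084 0.0084 0;0 0 0 0 -0.0076 0.0092 0;0 0 0 0 -0.0066 0.0097 0;0 0 0 0 -0.0055 0.0107 0;0 0 0 0 -0.001 0.002 0;0 0 0 0 0 0 0;0 0 0 0 0 0 0;0 0 0 0 0 0 0;0 0 0 0 0 0 0")

```text
clock: 5.15
tool_pos: [0.4229, 0.1612, 0.0658]
eef_rot: [3.134, -0.003, 1.489]
contact_force: [17.4, -4.0, 15.2]
width: 0.0082
finger_force: 45.3
```

>>> jog_arm(steps="0 0 0 0 -0.002 0.002 0;0 0 0 0 -0.001 0.001 0;0 0 0 0 0 0 0;0 0 0 0 0 0 0;0 0 0 0 0 0 0")

```text
clock: 5.57
tool_pos: [0.4227, 0.1617, 0.0643]
eef_rot: [3.129, -0.005, 1.488]
contact_force: [27.0, -11.7, 46.5]
width: 0.0082
finger_force: 49.6
```

>>> jog_arm(steps="0 0 0 0 0 0 0.05;0 0 0 0 0 0 0.05;0 0 0 0 0 0 0.05;0 0 0 0 0 0 0.05;0 0 0 0 0 -0.02 0.05;0 0 0 0 0 -0.04 0.05;0 0 0 0 0 -0.04 0.06;0 0 0 0 0 -0.04 0.06;0 0 0 0 0 -0.02 0.06;0 0 0 -0.02 -0.005 0 0.06;0 0 0 -0.03 -0.005 0 0.06;0 0 0 -0.03 -0.005 0 0.06")

```text
clock: 6.57
tool_pos: [0.3936, 0.0818, 0.2209]
eef_rot: [3.141, -0.0, 1.492]
contact_force: [1.2, -0.8, 0.0]
width: 0.0604
finger_force: 0.0
```

```bash
python3 - <<'E'
from h import *
np.set_printoptions(precision=4,suppress=True)
s=cam('side')
g=(s['img'].max(2)>70).astype(np.uint8);g[:210]=0;g[243:]=0;g[:,:286]=0;g[:,320:]=0
n,l,st,_=cv2.connectedComponentsWithStats(g);k=1+st[1:,4].argmax();print(st[k])
M=[]
for v in range(st[k][1],st[k][1]+st[k][3]):
    u=np.flatnonzero(l[v]==k); w=onz(s,u.mean(),v,.013); M.append([v,u.min(),u.max(),*w[:2]]); print(*np.round(M[-1],3))
cv2.imwrite('pics/z3.png',np.hstack([cv2.resize(s['img'][165:315,215:335],(480,600),interpolation=cv2.INTER_CUBIC),]))
E
```

```text
[288 212  26  30 310]
212.0 295.0 296.0 0.443 -0.346
213.0 290.0 297.0 0.451 -0.338
214.0 289.0 298.0 0.451 -0.329
215.0 288.0 299.0 0.451 -0.32
216.0 288.0 301.0 0.448 -0.311
217.0 288.0 301.0 0.449 -0.302
218.0 289.0 302.0 0.446 -0.293
219.0 289.0 303.0 0.445 -0.285
220.0 290.0 302.0 0.445 -0.276
221.0 290.0 302.0 0.445 -0.268
222.0 291.0 302.0 0.444 -0.259
223.0 291.0 303.0 0.443 -0.251
224.0 292.0 303.0 0.442 -0.243
225.0 293.0 304.0 0.439 -0.235
226.0 293.0 305.0 0.437 -0.227
227.0 298.0 306.0 0.428 -0.218
228.0 299.0 306.0 0.427 -0.21
229.0 299.0 307.0 0.426 -0.202
230.0 300.0 308.0 0.424 -0.194
231.0 301.0 309.0 0.421 -0.187
232.0 302.0 311.0 0.417 -0.179
233.0 302.0 312.0 0.416 -0.171
234.0 303.0 313.0 0.413 -0.164
235.0 304.0 313.0 0.412 -0.157
236.0 305.0 313.0 0.411 -0.149
237.0 305.0 313.0 0.412 -0.142
238.0 305.0 313.0 0.412 -0.135
239.0 306.0 313.0 0.411 -0.128
240.0 306.0 313.0 0.412 -0.121
241.0 307.0 311.0 0.414 -0.115
```

View pics/z3.png

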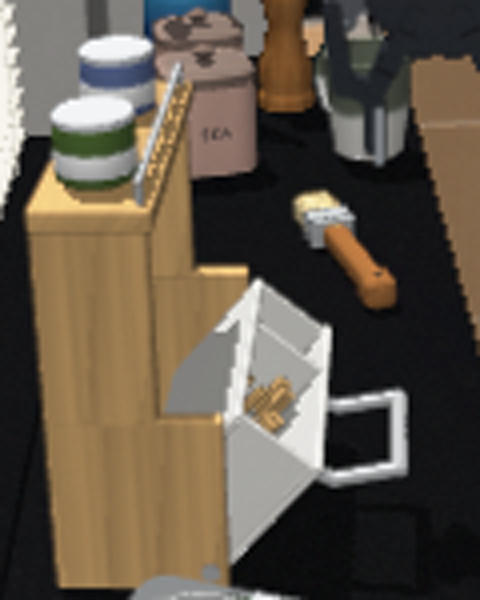

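The bin is tipped out. The rim's far-back corner is at about (280,235), far-front (297,247), near-front (295.5,282) and near-back (273,269.5). The bar is now at x≈316, rows 263–283.

```bash
cat > g.py <<'E'
from h import *
np.set_printoptions(precision=4,suppress=True)
O=np.array([.517,.1165,0]);U=R.from_euler('z',-.08).as_matrix();TH=.70
def bin2w(p,th=TH):  # p: unit coords with bin shut
    h=np.array([.010,0,.014]);return O+U@(h+R.from_euler('y',-th).apply(np.array(p)-h))
zp=U@[-np.sin(TH),0,np.cos(TH)]; b=-zp
e=np.array([np.cos(-1.315),np.sin(-1.315),0]); b0=-e; beta=np.radians(54)
d0=b0*np.cos(beta)+np.array([0,0,-1])*np.sin(beta)
G0=np.array([.407,-.138,.013])+.103*e
def frame(d,b,sgn=1):
    k=sgn*np.cross(d,b);k/=np.linalg.norm(k); return np.c_[np.cross(k,d),k,d]
du=np.array([.2,0,0])
# d: in unit frame, x comp .2, with d.b=cos(beta): solve z, y
bu=np.array([np.sin(TH),0,-np.cos(TH)]);dz=-(np.cos(beta)-.2*bu[0])/np.cos(TH);d=U@[.2,np.sqrt(1-.04-dz**2),dz]
def cur(): s=r.observe();return s['tool_pos'],R.from_euler('xyz',s['eef_rot']).as_matrix()
E
python3 - <<'E'
from g import *
s=cam('side')
for th in(.66,.70,.74):
  print(th,[proj(s,bin2w(q,th)).round(1) for q in([.0,-.089,.098],[.06,-.089,.098],[0,.089,.098],[.06,.089,.098],[-.043,-.004,.122],[-.043,.08,.122])])
p,C=cur();print(p)
print('G0',G0,'d0',d0,'d',d,'b',b,'mouth',bin2w([.03,-.059,.098]))
for sg in(1,-1):
  F0=frame(d0,b0,sg);F1=frame(d,b,sg)
  print(sg,'rotvec to grasp(tool)',R.from_matrix(C.T@F0).as_rotvec(),'rpy',R.from_matrix(F0).as_euler('xyz'),'grasp->place',R.from_matrix(F0.T@F1).as_rotvec(),np.linalg.norm(R.from_matrix(F0.T@F1).as_rotvec()),'TCP0',G0-.013*d0)
  print('hover delta tool0 from cur',F0.T@(G0-.013*d0-.12*d0-p))
E
```

```text
0.66 [array([295.5, 245.2]), array([277.1, 232.5]), array([293. , 280.6]), array([271.6, 266.2]), array([314.2, 263.5]), array([314.4, 281.5])]
0.7 [array([296.4, 246. ]), array([278.6, 232.7]), array([294. , 281.5]), array([273.3, 266.4]), array([315. , 265.1]), array([315.3, 283.2])]
0.74 [array([297.2, 246.9]), array([280.1, 233. ]), array([295. , 282.5]), array([275. , 266.7]), array([315.7, 266.7]), array([316.1, 284.8])]
[0.3929 0.0785 0.2205]
G0 [ 0.4331 -0.2376  0.013 ] d0 [-0.1487  0.5687 -0.809 ] d [ 0.2613  0.7561 -0.6   ] b [ 0.6422 -0.0515 -0.7648] mouth [0.4836 0.06   0.0911]
1 rotvec to grasp(tool) [ 0.1053  0.6243 -0.3292] rpy [ 3.1416 -0.6283  1.8266] grasp->place [0.1169 0.6784 2.6164] 2.7054631716768864 TCP0 [ 0.435  -0.245   0.0235]
hover delta tool0 from cur [-0.3776 -0.0411 -0.1509]
-1 rotvec to grasp(tool) [ 0.8725 -0.1471  2.6754] rpy [ 3.1416  0.6283 -1.315 ] grasp->place [-0.1169 -0.6784  2.6164] 2.7054631716768864 TCP0 [ 0.435  -0.245   0.0235]
hover delta tool0 from cur [ 0.3776  0.0411 -0.1509]
```

```bash
python3 - <<'E'
from g import *
for bet in(50,54,58):
 B=np.radians(bet);d0=b0*np.cos(B)+np.array([0,0,-1])*np.sin(B)
 for xx in(0,.2,.35):
  dz=-(np.cos(B)-xx*bu[0])/np.cos(TH)
  for sy in(1,-1):
   d=U@[xx,sy*np.sqrt(1-xx*xx-dz**2),dz]
   F0=frame(d0,b0);F1=frame(d,b);v=R.from_matrix(F0.T@F1).as_rotvec();print(bet,xx,sy,d,v,np.linalg.norm(v),R.from_matrix(F1).as_euler('xyz'))
E
```

```text
50 0 1 [ 0.0433  0.5402 -0.8404] [-0.2631  0.1486  2.4005] 2.419413224327873 [-2.6447  0.2976 -0.5757]
50 0 -1 [-0.0433 -0.5402 -0.8404] [-0.6666 -1.1712  1.2123] 1.8126474807106205 [2.6447 0.2976 0.4157]
50 0.2 1 [ 0.2563  0.6948 -0.672 ] [-0.1009  0.5874  2.589 ] 2.656728815600071 [-2.413   0.4496 -0.8066]
50 0.2 -1 [ 0.1424 -0.7268 -0.672 ] [-0.7177 -1.4172  0.814 ] 1.784981701559964 [2.413  0.4496 0.6466]
50 0.35 1 [ 0.4097  0.731  -0.5456] [0.0168 0.889  2.6731] 2.8171347457595393 [-2.2765  0.5712 -0.9425]
50 0.35 -1 [ 0.288  -0.787  -0.5456] [-0.7387 -1.5522  0.5434] 1.8029082022676162 [2.2765 0.5712 0.7825]
54 0 1 [ 0.0511  0.6378 -0.7685] [-0.0433  0.2796  2.4744] 2.49048265748698 [-2.5561  0.3974 -0.6084]
54 0 -1 [-0.0511 -0.6378 -0.7685] [-0.6068 -1.2514  1.1379] 1.7970113561568606 [2.5561 0.3974 0.4484]
54 0.2 1 [ 0.2613  0.7561 -0.6   ] [0.1169 0.6784 2.6164] 2.7054631716768864 [-2.3424  0.5345 -0.7928]
54 0.2 -1 [ 0.1375 -0.7881 -0.6   ] [-0.6723 -1.4606  0.7809] 1.787514190691938 [2.3424 0.5345 0.6328]
54 0.35 1 [ 0.4135  0.7776 -0.4737] [0.234  0.9633 2.6786] 2.8561172425332724 [-2.2053  0.645  -0.9054]
54 0.35 -1 [ 0.2843 -0.8335 -0.4737] [-0.7072 -1.5818  0.5278] 1.8112863791374065 [2.2053 0.645  0.7454]
58 0 1 [ 0.0576  0.7188 -0.6928] [0.1766 0.3904 2.5143] 2.550500187734101 [-2.4726  0.4881 -0.6154]
58 0 -1 [-0.0576 -0.7188 -0.6928] [-0.5532 -1.3146  1.0797] 1.7888397651043322 [2.4726 0.4881 0.4554]
58 0.2 1 [ 0.2655  0.809  -0.5244] [0.3346 0.7617 2.6209] 2.749794622216163 [-2.266   0.6116 -0.7637]
58 0.2 -1 [ 0.1332 -0.841  -0.5244] [-0.6325 -1.4983  0.7527] 1.7920608460733796 [2.266  0.6116 0.6037]
58 0.35 1 [ 0.4166  0.8173 -0.398 ] [0.4503 1.034  2.6641] 2.893010749852028 [-2.1243  0.7117 -0.8551]
58 0.35 -1 [ 0.2811 -0.8732 -0.398 ] [-0.6804 -1.6086  0.5139] 1.8205875176121515 [2.1243 0.7117 0.6951]
```

```bash
python3 - <<'E'
from g import *
print(r.observe()['qpos'],r.observe()['clock'])
E
```

```text
[ 0.2018  0.2578 -0.6367  2.159   0.2177  0.7878 -0.6582] 6.6667
```

>>> jog_arm(steps="0.0175 0.104 -0.055 0 0 0 0.06;0.0175 0.104 -0.055 0 0 0 0.06;0.0175 0.104 -0.055 0 0 0 0.06;0.0175 0.104 -0.055 0 0 0 0.06;0.0175 0.104 -0.055 0 0 0 0.06;0.0175 0.104 -0.055 0 0 0 0.06")

```text
clock: 7.17
tool_pos: [0.3936, 0.0824, 0.2207]
eef_rot: [-3.131, -0.582, 1.801]
contact_force: [-0.4, 0.5, -1.3]
width: 0.06
finger_force: 0.0
```

>>> jog_arm(steps="0 0 0 -0.0343 -0.0037 -0.0137 0.06;0 0 0 -0.0343 -0.0037 -0.0137 0.06;0 0 0 -0.0343 -0.0037 -0.0137 0.06;0 0 0 -0.0343 -0.0037 -0.0137 0.06;0 0 0 -0.0343 -0.0037 -0.0137 0.06;0 0 0 -0.0343 -0.0037 -0.0137 0.06;0 0 0 -0.0343 -0.0037 -0.0137 0.06;0 0 0 -0.0343 -0.0037 -0.0137 0.06;0 0 0 -0.0343 -0.0037 -0.0137 0.06;0 0 0 -0.0343 -0.0037 -0.0137 0.06;0 0 0 -0.0343 -0.0037 -0.0137 0.06;0 0 0 0 0 0 0.06")

```text
clock: 8.17
tool_pos: [0.4444, -0.3208, 0.1383]
eef_rot: [-3.124, -0.576, 1.789]
contact_force: [0.6, -1.5, -1.1]
width: 0.0599
finger_force: 0.0
```

```bash
cat >> g.py <<'E'
F0=frame(d0,b0)
xx=.1;dz=-(np.cos(beta)-xx*bu[0])/np.cos(TH);d=U@[xx,-np.sqrt(1-xx*xx-dz**2),dz];F1=frame(d,b)
def go(T,F):
    p,C=cur();print('pos',p,'rotvec',R.from_matrix(C.T@F).as_rotvec(),'shift(now)',C.T@(T-p),'shift(in F)',F.T@(T-p),'q',r.observe()['qpos'])
E
python3 -c "
from g import *
go(G0-.013*d0,F0)"
```

```text
pos [ 0.4444 -0.3208  0.1383] rotvec [ 0.004   0.0523 -0.0314] shift(now) [0.0013 0.0096 0.1375] shift(in F) [-0.0062  0.0101  0.1374] q [ 1.0663  0.873  -0.6189  1.513   0.0672  1.2952  0.7247]
```

>>> jog_arm(steps="0.004 0.0523 -0.0314 0 0 0 0.06;0 0 0 -0.006 0.01 0.012 0.06;0 0 0 0 0 0.025 0.06;0 0 0 0 0 0.025 0.06;0 0 0 0 0 0.025 0.06;0 0 0 0 0 0.02 0.06;0 0 0 0 0 0.01 0.06;0 0 0 0 0 0 0.06")

```text
clock: 8.83
tool_pos: [0.4378, -0.2481, 0.0412]
eef_rot: [3.141, -0.632, 1.835]
contact_force: [-0.5, -0.1, 0.1]
width: 0.0601
finger_force: 0.0
```

```bash
python3 - <<'E'
from g import *
go(G0-.013*d0,F0)
s=cam('side');cv2.imwrite('pics/z4.png',cv2.resize(s['img'][175:275,240:340],(600,600),interpolation=cv2.INTER_CUBIC))
E
```

```text
pos [ 0.4378 -0.2481  0.0412] rotvec [-0.0041 -0.0035  0.0066] shift(now) [-0.0075 -0.0019  0.0164] shift(in F) [-0.0074 -0.0019  0.0164] q [ 1.0217  0.9891 -0.6223  1.6475  0.0859  1.0914  0.7241]
```

View pics/z4.png

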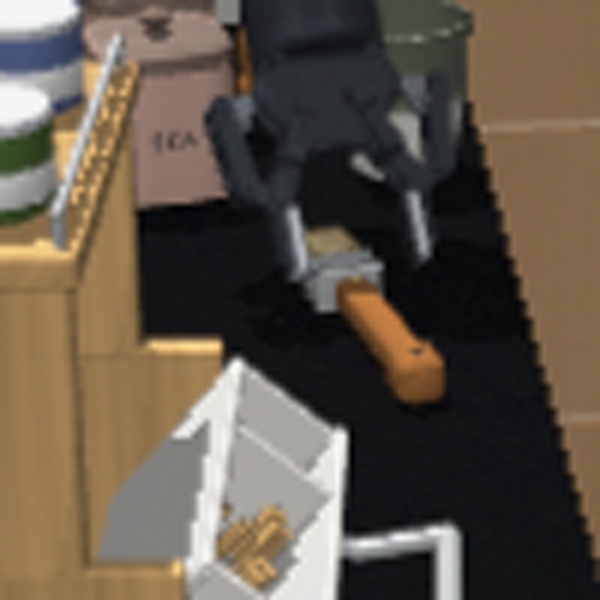

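The open fingers straddle the brush around its ferrule and handle: tips at (290,270) and (425,255) in the crop, brush between them. I'll go down and close.

>>> jog_arm(steps="0 0 0 -0.007 -0.002 0.007 0.06;0 0 0 0 0 0.007 0.06;0 0 0 0 0 0 0.04;0 0 0 0 0 0 0.0;0 0 0 0 0 0 0;0 0 0 0 0 0 0;0 0 0 0 0 0 0;0 0 0 0 0 0 0", grip_force=40)

```text
clock: 9.55
tool_pos: [0.4358, -0.2486, 0.0275]
eef_rot: [3.139, -0.629, 1.834]
contact_force: [-0.2, -1.6, 0.7]
width: 0.0353
finger_force: 39.9
```

>>> jog_arm(steps="0 0 0 0 0 0 0.05;0 0 0 0 0 0 0.05;0 0 0 0.005 0 0.0035 0.05;0 0 0 0.005 0 0.0035 0.05;0 0 0 0 0 0 0.05;0 0 0 0 0 0 0.0;0 0 0 0 0 0 0;0 0 0 0 0 0 0;0 0 0 0 0 0 0;0 0 0 0 0 0 0;0 0 0 0 0 0 0", grip_force=50)

```text
clock: 10.47
tool_pos: [0.4327, -0.2368, 0.0277]
eef_rot: [3.139, -0.629, 1.834]
contact_force: [1.2, -2.1, 5.3]
width: 0.0188
finger_force: 49.2
```

>>> jog_arm(steps="0 0 0 0 0 0 0.04;0 0 0 0 0 0 0.04;0 0 0 -0.002 0 0.005 0.04;0 0 0 0 0 0 0.04;0 0 0 0 0 0 0.0;0 0 0 0 0 0 0;0 0 0 0 0 0 0;0 0 0 0 0 0 0;0 0 0 0 0 0 0", grip_force=60)

```text
clock: 11.22
tool_pos: [0.4322, -0.2354, 0.0223]
eef_rot: [3.139, -0.629, 1.834]
contact_force: [-1.1, 0.5, -0.4]
width: 0.0185
finger_force: 58.7
```

>>> jog_arm(steps="0 0 0 -0.015 0 -0.02 0;0 0 0 -0.015 0 -0.02 0;0 0 0 -0.015 0 -0.02 0;0 0 0 -0.015 0 -0.02 0;0 0 0 -0.015 0 -0.02 0;0 0 0 -0.015 0 -0.02 0;0 0 0 -0.015 0 -0.02 0;0 0 0 0 0 0 0")

```text
clock: 11.88
tool_pos: [0.4759, -0.4012, 0.0744]
eef_rot: [3.138, -0.626, 1.831]
contact_force: [-0.0, -0.8, -0.8]
width: 0.0186
finger_force: 58.9
```

```bash
python3 - <<'E'
from g import *
go(np.array([.43,-.24,.1]),F1)
print(d,b)
s=cam('side');cv2.imwrite('pics/z5.png',cv2.resize(s['img'][145:265,230:350],(600,600),interpolation=cv2.INTER_CUBIC))
E
```

```text
pos [ 0.4759 -0.4012  0.0744] rotvec [-0.6391 -1.3649  0.9568] shift(now) [ 0.1508 -0.0031  0.0774] shift(in F) [ 0.0285 -0.096  -0.1367] q [ 1.0443  1.0825 -0.5732  1.222   0.1138  1.4344  0.8307]
[ 0.042  -0.728  -0.6843] [ 0.6422 -0.0515 -0.7648]
```

View pics/z5.png

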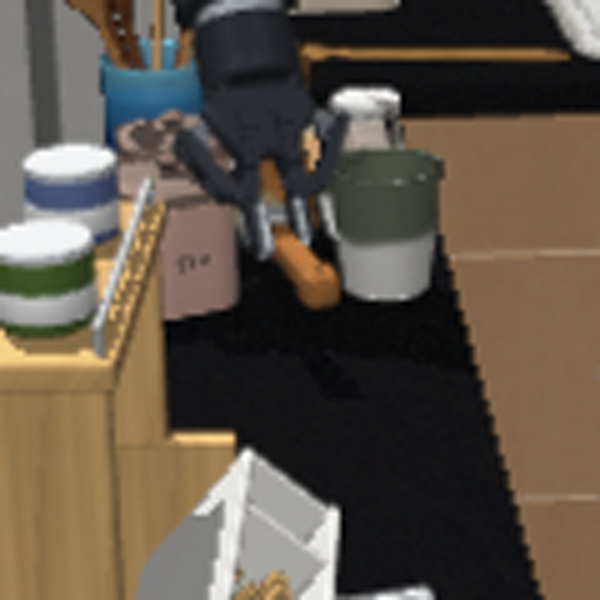

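The brush is held in line with the tool, butt at (320,285) in the crop. The lift went toward −y, between canister and mug, with no contact force. I'll retrace that and then go up.

>>> jog_arm(steps="0 0 0 0.015 0 0.02 0;0 0 0 0.015 0 0.02 0;0 0 0 0.015 0 0.02 0;0 0 0 0.02 0 0 0;0 0 0 0.025 0 -0.02 0;0 0 0 0.025 0 -0.025 0;0 0 0 0.025 0 -0.025 0;0 0 0 0.025 0 -0.025 0;0 0 0 0.025 0 -0.025 0;0 0 0 0.02 0 -0.02 0;0 0 0 0 0 0 0")

```text
clock: 12.85
tool_pos: [0.4443, -0.2775, 0.2668]
eef_rot: [3.135, -0.625, 1.838]
contact_force: [0.5, 0.2, -0.2]
width: 0.0187
finger_force: 58.9
```

```bash
python3 - <<'E'
from g import *
# brush axis offset in tool frame: at grasp TCP (.4322,-.2354,.0223), a so z=.013
p=np.array([.4322,-.2354,.0223]);a=(p[2]-.013)/.809;Gp=p+a*d0;print('a',a,'butt dist',(Gp-[.407,-.138,.013])@e,'lat',np.cross(e,Gp-[.407,-.138,.013])[2])
go(np.array([.45,-.25,.3]),F1)
E
```

```text
a 0.011495673671199011 butt dist 0.0938498237534536 lat -0.0002637037242906627
pos [ 0.4443 -0.2775  0.2668] rotvec [-0.6354 -1.3664  0.9618] shift(now) [ 0.0397  0.0128 -0.0122] shift(in F) [ 0.0022  0.0089 -0.0425] q [ 1.0788  0.7154 -0.6948  1.4939 -0.0399  1.4803  0.6998]
```

>>> jog_arm(steps="-0.0424 -0.0911 0.0641 0 0 0 0;-0.0424 -0.0911 0.0641 0 0 0 0;-0.0424 -0.0911 0.0641 0 0 0 0;-0.0424 -0.0911 0.0641 0 0 0 0;-0.0424 -0.0911 0.0641 0 0 0 0;-0.0424 -0.0911 0.0641 0 0 0 0;-0.0424 -0.0911 0.0641 0 0 0 0;-0.0424 -0.0911 0.0641 0 0 0 0;-0.0424 -0.0911 0.0641 0 0 0 0;-0.0424 -0.0911 0.0641 0 0 0 0;-0.0424 -0.0911 0.0641 0 0 0 0;-0.0424 -0.0911 0.0641 0 0 0 0")

```text
clock: 13.85
tool_pos: [0.4407, -0.2783, 0.2599]
eef_rot: [2.807, 0.271, 1.003]
contact_force: [0.1, -0.6, -1.1]
width: 0.0189
finger_force: 58.8
```

>>> jog_arm(steps="-0.0424 -0.0911 0.0641 0 0 0 0;-0.0424 -0.0911 0.0641 0 0 0 0;-0.0424 -0.0911 0.0641 0 0 0 0;0 0 0 0 0 0 0")

```text
clock: 14.18
tool_pos: [0.4398, -0.2763, 0.2569]
eef_rot: [2.643, 0.406, 0.773]
contact_force: [0.8, 1.2, -1.8]
width: 0.0187
finger_force: 58.8
```

```bash
cat >> g.py <<'E'
M=bin2w([.03,-.059,.098])
def T(h): return M+h*zp-.0115*d
E
python3 - <<'E'
from g import *
go(T(.14),F1);print(T(.14))
E
```

```text
pos [ 0.4398 -0.2763  0.2569] rotvec [-0.1048 -0.1636  0.1358] shift(now) [ 0.2151 -0.2321 -0.1685] shift(in F) [ 0.1509 -0.2365 -0.2233] q [ 0.2823  0.2932 -0.2323  2.148   0.9973  0.8492 -1.3706]
[0.3932 0.0756 0.2061]
```

>>> jog_arm(steps="-0.052 -0.082 0.068 0 0 0 0;-0.052 -0.082 0.068 0 0 0 0;0 0 0 0 0 0 0")

```text
clock: 14.43
tool_pos: [0.4392, -0.277, 0.2563]
eef_rot: [2.459, 0.464, 0.562]
contact_force: [0.8, 1.1, -1.9]
width: 0.0187
finger_force: 58.8
```

>>> jog_arm(steps="0 0 0 0.0126 -0.0197 -0.0186 0;0 0 0 0.0126 -0.0197 -0.0186 0;0 0 0 0.0126 -0.0197 -0.0186 0;0 0 0 0.0126 -0.0197 -0.0186 0;0 0 0 0.0126 -0.0197 -0.0186 0;0 0 0 0.0126 -0.0197 -0.0186 0;0 0 0 0.0126 -0.0197 -0.0186 0;0 0 0 0.0126 -0.0197 -0.0186 0;0 0 0 0.0126 -0.0197 -0.0186 0;0 0 0 0.0126 -0.0197 -0.0186 0;0 0 0 0 0 0 0")

```text
clock: 15.35
tool_pos: [0.3973, 0.0194, 0.2186]
eef_rot: [2.473, 0.466, 0.576]
contact_force: [-0.4, -0.1, -1.1]
width: 0.0184
finger_force: 58.9
```

```bash
python3 -c "
from g import *
go(T(.14),F1);print(T(.14))"
```

```text
pos [0.3973 0.0194 0.2186] rotvec [-0.0172 -0.0155  0.0204] shift(now) [ 0.0298 -0.0381 -0.0314] shift(in F) [ 0.0285 -0.0381 -0.0325] q [-0.3305  0.484  -0.4553  2.1297  0.7851  1.3288 -2.1335]
[0.3932 0.0756 0.2061]
```

>>> jog_arm(steps="-0.017 -0.016 0.02 0 0 0 0;0 0 0 0.0095 -0.0127 -0.0108 0;0 0 0 0.0095 -0.0127 -0.0108 0;0 0 0 0.0095 -0.0127 -0.0108 0;0 0 0 0 0 0 0;0 0 0 0 0 0 0")

```text
clock: 15.85
tool_pos: [0.3939, 0.0707, 0.2064]
eef_rot: [2.438, 0.466, 0.54]
contact_force: [-0.3, -0.5, 0.0]
width: 0.0186
finger_force: 58.8
```

```bash
python3 - <<'E'
from g import *
go(T(.14),F1)
s=cam('side');p,C=cur();bt=p+C[:,2]*.0115
bx=F1.T@b; bd=C@bx; print('butt pred',bt+.094*bd,proj(s,bt+.094*bd),'mouth',M,proj(s,M),'insert in tool',F1.T@b)
cv2.imwrite('pics/z6.png',cv2.resize(s['img'][165:315,220:340],(480,600),interpolation=cv2.INTER_CUBIC))
E
```

```text
pos [0.3939 0.0707 0.2064] rotvec [ 0.0013  0.0054 -0.0039] shift(now) [ 0.0018 -0.0031 -0.0033] shift(in F) [ 0.0018 -0.0031 -0.0033] q [-0.4263  0.5581 -0.4676  2.0635  0.7471  1.395  -2.2308]
butt pred [0.455  0.0559 0.1271] [297.8315 230.7523] mouth [0.4836 0.06   0.0911] [286.9762 244.523 ] insert in tool [0.809  0.     0.5878]
```

View pics/z6.png

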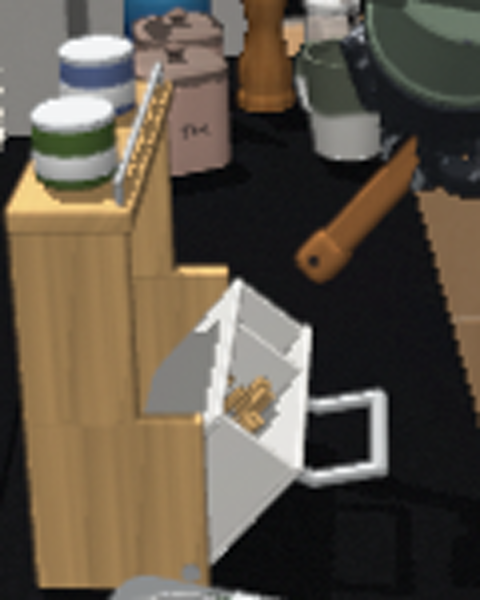

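The held brush's butt is at (297,230.5), as predicted, and the pocket mouth centre is at about (287.3,247), within a few mm of the model. I'll insert in two stages.

>>> jog_arm(steps="0 0 0 0.003 -0.005 -0.005 0;0 0 0 0 0 0 0;0 0 0 0.0114 0 0.0083 0;0 0 0 0.0114 0 0.0083 0;0 0 0 0.0114 0 0.0083 0;0 0 0 0.0114 0 0.0083 0;0 0 0 0.0114 0 0.0083 0;0 0 0 0 0 0 0")

```text
clock: 16.57
tool_pos: [0.4394, 0.0728, 0.1512]
eef_rot: [2.432, 0.465, 0.534]
contact_force: [-0.4, -0.9, -0.9]
width: 0.019
finger_force: 58.8
```

```bash
python3 - <<'E'
from g import *
go(T(.027)+[0,.003,0],F1)
s=cam('side');cv2.imwrite('pics/z7.png',cv2.resize(s['img'][165:315,220:340],(480,600),interpolation=cv2.INTER_CUBIC))
E
```

```text
pos [0.4394 0.0728 0.1512] rotvec [ 0.005   0.0077 -0.0093] shift(now) [ 0.0344 -0.0016  0.0224] shift(in F) [ 0.0342 -0.0011  0.0227] q [-0.4159  0.6971 -0.4206  1.988   0.8351  1.3508 -2.2559]
```

View pics/z7.png

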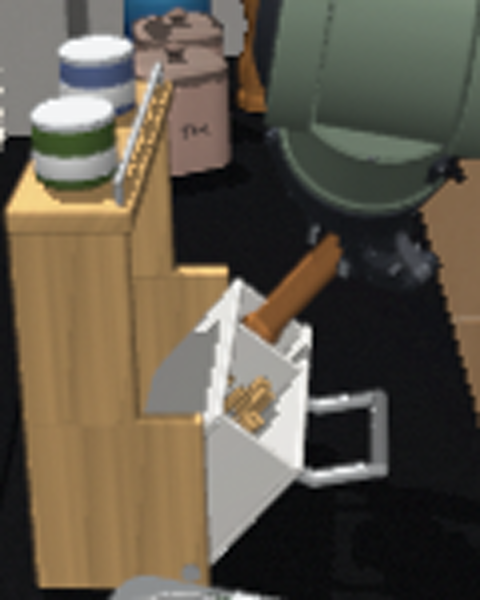

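The butt has entered the pocket behind the divider at about (284,245), with no contact force. I'll continue.

>>> jog_arm(steps="0 0 0 0.0085 0 0.0056 0;0 0 0 0.0085 0 0.0056 0;0 0 0 0.0085 0 0.0056 0;0 0 0 0.0085 0 0.0056 0;0 0 0 0 0 0 0")

```text
clock: 17.03
tool_pos: [0.4668, 0.0723, 0.1208]
eef_rot: [2.43, 0.464, 0.534]
contact_force: [0.2, -0.5, -0.4]
width: 0.019
finger_force: 58.8
```

>>> jog_arm(steps="0 0 0 0 0 0 0.06;0 0 0 0 0 0 0.06;0 0 0 0 0 0 0.06;0 0 0 0 0 0 0.06;0 0 0 0 0 0 0.06;0 0 0 0 0 0 0.06;0 0 0 0 0 0 0.06")

```text
clock: 17.62
tool_pos: [0.466, 0.0727, 0.1223]
eef_rot: [2.43, 0.463, 0.534]
contact_force: [0.9, 0.6, -0.1]
width: 0.0597
finger_force: 0.0
```

```bash
python3 - <<'E'
from g import *
s=cam('side');o=r.observe();print(o['contact_force'],o['finger_force'],o['width'])
im=cv2.cvtColor(s['img'],cv2.COLOR_BGR2HSV)
m=((im[...,0]<20)&(im[...,1]>110)&(im[...,2]>60)).astype(np.uint8);m[:,:278]=0;m[:,318:]=0;m[:205]=0;m[262:]=0
n,l,st,ce=cv2.connectedComponentsWithStats(m);print([(*x,*c.round()) for x,c in zip(st[1:],ce[1:]) if x[4]>5])
c0,c1=M-.067*zp,M+.0*zp;print('pred butt/mouth/+30',proj(s,c0),proj(s,c1),proj(s,M+.03*zp))
E
```

```text
[ 0.4808 -0.9966 -0.3794] 0.0 0.0602583892065927
[(np.int32(284), np.int32(238), np.int32(16), np.int32(14), np.int32(115), np.float64(292.0), np.float64(245.0)), (np.int32(283), np.int32(260), np.int32(4), np.int32(2), np.int32(7), np.float64(285.0), np.float64(261.0))]
pred butt/mouth/+30 [270.9484 262.0355] [286.9762 244.523 ] [294.3547 236.4609]
```

>>> jog_arm(steps="0 0 0 0 0 -0.008 0.06;0 0 0 0 0 -0.012 0.06;0 0 0 0 0 -0.015 0.06;0 0 0 0 0 -0.02 0.06;0 0 0 0 0 -0.025 0.06;0 0 0 0 0 -0.025 0.06;0 0 0 0 0 0 0.06")

```text
clock: 18.25
tool_pos: [0.4617, 0.155, 0.1965]
eef_rot: [2.434, 0.458, 0.54]
contact_force: [-0.3, 1.5, -0.7]
width: 0.0598
finger_force: 0.0
```

```bash
cat > look.py <<'E'
from g import *
s=cam('side');o=r.observe();print(o['contact_force'],o['qpos'],o['tool_pos'],o['clock'])
im=cv2.cvtColor(s['img'],cv2.COLOR_BGR2HSV)
m=((im[...,0]<20)&(im[...,1]>110)&(im[...,2]>60)).astype(np.uint8);m[:,:278]=0;m[:,318:]=0;m[:205]=0;m[262:]=0
for v in range(205,262):
    u=np.flatnonzero(m[v])
    if len(u)>2: print(v,u.min(),u.max(),end='; ')
E
python3 look.py
```

```text
[-0.1778 -0.3518 -1.0053] [-0.4936  0.6965 -0.4462  1.8025  0.759   1.5088 -2.185 ] [0.4617 0.1529 0.1951] 18.3
235 298 301; 236 297 301; 237 296 302; 238 294 303; 239 293 303; 240 292 304; 241 291 304; 242 290 303; 243 289 301; 244 288 300; 245 287 299; 246 286 298; 247 284 296; 248 285 294; 249 286 293; 250 287 292; 251 289 291; 260 284 286; 261 283 286;
```

```bash
cat >> g.py <<'E'
FB=R.from_euler('xyz',[np.pi,0,1.49]).as_matrix()
E
python3 -c "
from g import *
go(np.array([.41,.20,.27]),FB)"
```

```text
pos [0.4617 0.1529 0.1951] rotvec [ 0.4272  0.7264 -0.734 ] shift(now) [-0.0513 -0.013  -0.0877] shift(in F) [ 0.0428 -0.0553 -0.0749] q [-0.4936  0.6965 -0.4462  1.8025  0.759   1.5088 -2.185 ]
```

>>> jog_arm(steps="0 0 0 0 0 -0.03 0.06;0 0 0 -0.013 -0.003 -0.02 0.06;0 0 0 -0.013 -0.004 -0.02 0.06;0 0 0 -0.013 -0.003 -0.018 0.06;0 0 0 -0.012 -0.003 0 0.06;0 0 0 0 0 0 0.06")

```text
clock: 18.8
tool_pos: [0.4091, 0.1981, 0.2693]
eef_rot: [2.431, 0.462, 0.537]
contact_force: [0.0, -0.5, -0.4]
width: 0.0601
finger_force: 0.0
```

>>> jog_arm(steps="0.0427 0.0726 -0.0734 0 0 0 0.06;0.0427 0.0726 -0.0734 0 0 0 0.06;0.0427 0.0726 -0.0734 0 0 0 0.06;0.0427 0.0726 -0.0734 0 0 0 0.06;0.0427 0.0726 -0.0734 0 0 0 0.06;0.0427 0.0726 -0.0734 0 0 0 0.06;0.0427 0.0726 -0.0734 0 0 0 0.06;0.0427 0.0726 -0.0734 0 0 0 0.06;0.0427 0.0726 -0.0734 0 0 0 0.06;0.0427 0.0726 -0.0734 0 0 0 0.06;0 0 0 0 0 0 0.06")

```text
clock: 19.72
tool_pos: [0.4121, 0.1944, 0.2679]
eef_rot: [-3.138, 0.001, 1.488]
contact_force: [0.7, -1.3, -0.1]
width: 0.0601
finger_force: 0.0
```

```bash
python3 look.py; python3 - <<'E'
from g import *
print()
go(np.array([.4235,.174,.20]),FB)
s=cam('side');t=cam('top')
for h in (-.087,-.067):  # butt on pocket axis at floor / 20mm above
    B=M+h*zp; print(h,'ferrule start/end,tip',[proj(s,B+q*zp).round(1) for q in(.126,.154,.19)])
for v in range(205,250,2): print(v,[tuple(int(z) for z in s['img'][v,u]) for u in range(296,326,4)])
E
```

```text
[0.1646 0.4877 0.8313] [ 0.1022  0.3177 -0.825   1.9722  0.2831  0.9738 -0.9491] [0.4116 0.1951 0.2678] 19.7667
235 298 301; 236 297 301; 237 296 302; 238 294 303; 239 293 303; 240 292 304; 241 291 304; 242 290 303; 243 289 301; 244 288 300; 245 287 299; 246 286 298; 247 284 295; 248 285 294; 249 286 293; 250 287 292; 251 289 291; 260 284 286; 261 283 286; 
pos [0.4116 0.1951 0.2678] rotvec [-0.0023  0.0045 -0.0079] shift(now) [-0.0197  0.0139  0.0679] shift(in F) [-0.0201  0.0136  0.0678] q [ 0.1022  0.3177 -0.825   1.9722  0.2831  0.9738 -0.9491]
-0.087 ferrule start/end,tip [array([296.6, 234. ]), array([303.6, 226.3]), array([312.9, 216.2])]
-0.067 ferrule start/end,tip [array([301.6, 228.5]), array([308.7, 220.7]), array([318.1, 210.6])]
205 [(22, 19, 18), (13, 13, 12), (26, 26, 25), (35, 35, 35), (10, 10, 9), (14, 11, 13), (12, 9, 10), (72, 101, 128)]
207 [(22, 20, 20), (20, 19, 18), (10, 9, 9), (13, 12, 12), (12, 11, 9), (12, 11, 9), (10, 11, 10), (73, 100, 128)]
209 [(21, 20, 19), (20, 19, 18), (15, 12, 13), (11, 10, 10), (10, 9, 9), (11, 9, 10), (12, 10, 13), (73, 101, 128)]
[... 1773 characters left out ...]
, 173), (59, 108, 167), (57, 74, 98), (88, 87, 85), (86, 86, 84), (23, 19, 20), (21, 17, 18), (21, 18, 17)]
241 [(61, 112, 172), (44, 81, 124), (28, 49, 75), (72, 70, 69), (21, 19, 18), (22, 18, 20), (20, 18, 19), (22, 19, 18)]
243 [(54, 98, 152), (33, 58, 89), (21, 19, 19), (22, 19, 20), (21, 20, 19), (22, 19, 19), (22, 18, 18), (22, 18, 18)]
245 [(38, 69, 105), (21, 27, 37), (21, 18, 19), (21, 19, 19), (21, 19, 19), (19, 18, 17), (21, 19, 19), (20, 18, 18)]
247 [(57, 76, 99), (21, 18, 18), (22, 21, 19), (20, 19, 19), (22, 20, 19), (21, 20, 19), (21, 20, 20), (20, 17, 17)]
249 [(141, 145, 146), (23, 20, 20), (22, 19, 20), (22, 20, 18), (20, 17, 17), (21, 19, 18), (21, 17, 19), (22, 17, 18)]
```

>>> jog_arm(steps="0 0 -0.008 -0.01 0.007 0 0.04;0 0 0 -0.01 0.0066 0 0.04;0 0 0 0 0 0.033 0.04;0 0 0 0 0 0.034 0.04;0 0 0 0 0 0.034 0.04;0 0 0 0 0 0.034 0.04;0 0 0 0 0 0.03 0.04;0 0 0 0 0 0 0.04")

```text
clock: 20.53
tool_pos: [0.4194, 0.1762, 0.099]
eef_rot: [-3.134, 0.008, 1.497]
contact_force: [-1.3, -0.3, -0.4]
width: 0.0392
finger_force: 0.0
```

```bash
python3 -c "
from g import *
go(np.array([.4235,.174,.065]),FB);print(r.observe()['contact_force'])"
```

```text
pos [0.4194 0.1762 0.099 ] rotvec [-0.0074  0.0078  0.0068] shift(now) [-0.0017  0.0045  0.034 ] shift(in F) [-0.0019  0.0043  0.034 ] q [-0.0426  0.5806 -0.6342  2.1247  0.5899  0.627  -1.1684]
[-1.2782 -0.3481 -0.3757]
```

>>> jog_arm(steps="-0.007 0.008 0.007 -0.002 0.0043 0.004 0.04;0 0 0 0 0 0.015 0.04;0 0 0 0 0 0.014 0.04;0 0 0 0 0 0 0.04;0 0 0 0 0 0 0;0 0 0 0 0 0 0;0 0 0 0 0 0 0;0 0 0 0 0 0 0;0 0 0 0 0 0 0", grip_force=40)

```text
clock: 21.28
tool_pos: [0.4244, 0.1744, 0.0715]
eef_rot: [3.138, -0.004, 1.489]
contact_force: [-22.5, 2.2, 22.7]
width: 0.0082
finger_force: 39.5
```

>>> jog_arm(steps="0 0 0 0 0.0027 -0.0053 0;0 0 0 0 0.0028 -0.0053 0;0 0 0 0 0.0033 -0.0049 0;0 0 0 0 0.0033 -0.0048 0;0 0 0 0 0.0038 -0.0046 0;0 0 0 0 0.0038 -0.0046 0;0 0 0 0 0.0042 -0.0042 0;0 0 0 0 0.0042 -0.0042 0;0 0 0 0 0 0 0")

```text
clock: 22.03
tool_pos: [0.4524, 0.172, 0.1103]
eef_rot: [3.138, -0.004, 1.489]
contact_force: [-26.6, 2.0, 29.3]
width: 0.0082
finger_force: 41.7
```

```bash
python3 - <<'E'
from g import *
s=cam('side');img=s['img'].astype(int)
p=r.observe()['tool_pos'];print(p)
# bristle colour mask
B,G_,Rr=img[...,0],img[...,1],img[...,2]
m=((Rr>200)&(B<190)&(Rr-B>45)&(G_>180)).astype(np.uint8);m[:,:265]=0;m[:,330:]=0;m[:190]=0;m[250:]=0
print(m.sum(),np.argwhere(m).mean(0) if m.any() else None)
E
```

```text
[0.4521 0.1721 0.1101]
10 [232.1 269.3]
```

>>> jog_arm(steps="0 0 0 0 0.0046 -0.0038 0;0 0 0 0 0.0046 -0.0037 0;0 0 0 0 0.005 -0.0033 0;0 0 0 0 0.005 -0.0033 0;0 0 0 0 0.0052 -0.0028 0;0 0 0 0 0.0053 -0.0027 0;0 0 0 0 0.002 -0.001 0;0 0 0 0 0 0 0;0 0 0 0 0 0 0")

```text
clock: 22.83
tool_pos: [0.4822, 0.1695, 0.1294]
eef_rot: [3.142, -0.003, 1.49]
contact_force: [-24.5, 7.7, 1.1]
width: 0.008
finger_force: 40.4
```

>>> jog_arm(steps="0 0 0 0 0.003 0 0;0 0 0 0 0.002 0 0;0 0 0 0 0 0 0;0 0 0 0 0 0 0;0 0 0 0 0 0 0")

```text
clock: 23.25
tool_pos: [0.4828, 0.1696, 0.1292]
eef_rot: [-3.135, -0.001, 1.492]
contact_force: [-57.6, 8.0, 26.3]
width: 0.0087
finger_force: 44.3
```

>>> jog_arm(steps="0 0 0 0 -0.003 0 0;0 0 0 0 0 0 0.05;0 0 0 0 0 0 0.05;0 0 0 0 0 0 0.05;0 0 0 0 0 0 0.05;0 0 0 0 0 -0.015 0.05;0 0 0 0 0 -0.03 0.05;0 0 0 0 -0.005 -0.03 0.05;0 0 0 0 -0.02 -0.03 0.05;0 0 0 0 -0.03 -0.01 0.05;0 0 0 0 -0.03 0 0.05;0 0 0 0.01 -0.02 0 0.05")

```text
clock: 24.25
tool_pos: [0.3815, 0.1854, 0.2444]
eef_rot: [3.135, -0.003, 1.487]
contact_force: [1.0, 1.3, -0.0]
width: 0.05
finger_force: 0.0
```

```bash
python3 - <<'E'
from g import *
s=cam('side');t=cam('top');img=s['img'].astype(int);p=r.observe();print(p['tool_pos'],p['contact_force'])
S0=cv2.imread('pics/s0.png').astype(int)
df=(np.abs(img-S0).max(2)>40)
# regions: jars, bar, canister/mug, tin
for n,(a,b_,c,e_) in dict(jars=(172,215,225,263),bar=(238,277,277,300),canister=(168,210,260,282),mug=(172,206,294,320),tin=(310,360,240,290),front=(212,280,250,285)).items():
    q=np.argwhere(df[a:b_,c:e_]);print(n,len(q),(q.mean(0)+[a,c]).round() if len(q) else '')
B,G_,Rr=img[...,0],img[...,1],img[...,2]
m=(Rr>140)&(Rr-B>35)&(G_>Rr*.85);m&=df;q=np.argwhere(m[180:300,240:330]);
if len(q):print('bristle px',len(q),q.min(0)+[180,240],q.max(0)+[180,240],q.mean(0)+[180,240])
for h in(0,.126,.154,.19):print(h,proj(s,bin2w([.03,-.059,.011+h],0)).round(1),proj(t,bin2w([.03,-.059,.011+h],0)).round(1))
for v in range(200,250,3): print(v,[tuple(int(z) for z in img[v,u]) for u in range(256,288,4)])
E
```

```text
[0.3812 0.1876 0.2445] [ 0.4917 -0.6127 -0.5664]
jars 6 [180. 259.]
bar 119 [253. 287.]
canister 169 [197. 274.]
mug 110 [184. 312.]
tin 0 
front 507 [232. 273.]
bristle px 154 [182 254] [216 282] [208.7662 275.1169]
0 [265.4 271.6] [246.3 237. ]
0.126 [263.4 228.2] [243.8 212. ]
0.154 [263.  218.1] [243.3 206. ]
0.19 [262.3 204.8] [242.5 198.1]
200 [(80, 123, 154), (74, 114, 143), (104, 114, 141), (99, 110, 135), (102, 115, 140), (84, 91, 112), (14, 13, 13), (15, 13, 13)]
203 [(77, 118, 148), (81, 125, 156), (104, 113, 139), (101, 110, 136), (115, 158, 178), (114, 158, 179), (147, 199, 221), (24, 22, 22)]
206 [(80, 124, 156), (81, 125, 157), (101, 110, 137), (98, 110, 135), (121, 165, 183), (111, 154, 173), (102, 134, 148), (30, 34, 38)]
209 [(52, 78, 98), (82, 126, 158), (13, 12, 12), (32, 45, 51), (113, 156, 177), (113, 152, 169), (100, 131, 145), (22, 19, 20)]
212 [(62, 94, 118), (83, 128, 159), (13, 11, 11), (55, 76, 87), (108, 148, 167), (96, 132, 149), (97, 127, 140), (21, 20, 19)]
215 [(80, 123, 155), (84, 127, 160), (21, 19, 18), (208, 210, 208), (110, 147, 163), (111, 148, 
[... 758 characters left out ...]
, (99, 153, 193), (22, 19, 19), (22, 21, 21)]
236 [(78, 121, 151), (78, 118, 149), (76, 115, 144), (41, 75, 115), (39, 73, 109), (76, 115, 143), (21, 20, 20), (22, 20, 18)]
239 [(150, 153, 154), (182, 185, 188), (176, 180, 182), (42, 78, 120), (38, 71, 108), (141, 144, 145), (19, 18, 17), (22, 20, 20)]
242 [(118, 122, 121), (163, 167, 168), (151, 156, 159), (45, 80, 124), (40, 69, 104), (134, 137, 138), (22, 21, 19), (22, 19, 19)]
245 [(111, 113, 113), (164, 167, 168), (114, 121, 133), (45, 82, 126), (56, 79, 110), (113, 116, 117), (22, 19, 19), (21, 19, 20)]
248 [(154, 158, 158), (162, 167, 168), (134, 143, 151), (106, 121, 140), (113, 123, 133), (91, 93, 93), (22, 19, 20), (149, 147, 146)]
```

```bash
python3 - <<'E'
from g import *
s=cam('side');a=cv2.imread('pics/s0.png').max(2).astype(int);b_=s['img'].max(2).astype(int)
for v in(246,250,254,258): print(v,a[v,274:300],'\n   ',b_[v,274:300])
for v in(190,196,202): print(v,a[v,292:322],'\n   ',b_[v,292:322])
for v in(190,200): print(v,a[v,255:285],'\n   ',b_[v,255:285])
E
```

```text
246 [146 193 228  88  70  22  21  21  22  22  23  46 114 176 150 160 215 212
 167  71  21  22  21  22  20  20] 
    [181 242 134  89  35  21  21  21  21  21  36 105 182 149 150 213 216 179
  87  21  21  20  21  22  21  22]
250 [199 241 122  92  69  21  22  25  77 153 158 136 121  88  97 207 218 201
 146  32  21  23  22  22  23  22] 
    [183 206  96  90  53  21  27  63 126 162 138 125  93  71 155 217 206 155
  46  21  21  20  23  21  22  21]
254 [246 197 142 176 198 192 177 149 128 100  44  22  23  31 106 214 215 185
 117  21  21  21  21  22  21  21] 
    [233 127 194 199 192 178 157 132 111  62  23  23  24  98 207 217 192 131
  27  22  21  21  21  21  21  24]
258 [230  92  94  88  72  21  21  22  21  21  22  21  22  63 158 222 211 161
  65  23  22  22  20  23  22  23] 
    [136  95  93  88  70  21  21  21  21  21  20  21  60 149 219 223 171  81
  22  22  23  23  22  21  22  22]
190 [ 81  52  31  99 177  72  63  63  68  69  69  71  72  73  72  72  71  71
  69  67  64  63  61  62  63  69 131 129 130 130] 
    [ 80  51  30 100 178  72  63  64  68  70  70  71  72  73  73  71  55  41
  4
[... 366 characters left out ...]
 151 149 146
 142 137 131 124 108  69  11  13  19  20  56 122] 
    [ 21  23  23  22  22  22  52 115 130 140 144 148 150 152 150 151 150 145
 142 137 131 124 108  69  14  23  41  40  67 131]
190 [217 202 166 212 153 221 158  95 137 149 146 146 144 143 143 143 143 143
 144 142 138 129 117  98  54  95  96 114 127 133] 
    [216 202 166 213 152 221 159  93 133 143 140 139 139 138 138 136 136 136
 134 128 119 102  28  16  54  94  96 115 127 134]
200 [217 155 217 148 103 143 131 121 148 146 140 125 144 143 144 143 145 143
 143 140 135 130 120 101  25  14  20  14  13  14] 
    [218 154 218 147 102 144 130 119 143 141 138 138 138 135 137 138 138 140
 143 136 130 112  53  11  13  14  21  14  13  15]
```

```bash
python3 -c "
from rig import r
print(r.job_done())"
```

```text
the job is handed in; nothing more can be done
None
```

I handed the job in at about 24 s; no verdict came back. The final side camera check shows the bin pushed against its shut stop, the brush upright in the narrow pocket with its bristles up (leaning about 0.17 rad), the jars still standing, the tin and mug where they were, and the tea canister perhaps 4 mm off.

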